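# Square a glued gift box into the corner stop and set the weight against it

### The job

Without gripping or lifting anything, push the larger wooden gift box over the cutting mat fully home into the wooden corner stop: its long side flush against the long fence and its end flush against the short fence. Then push the round steel weight along the mat up against the box's free end, so that the box cannot creep while its glue sets. Leave the other things on the mat where they are.

Things in the scene. Friction and masses are not known exactly. Their poses are not given: they have to be found in the camera images.
- mat: dark gridded cutting mat, fixed, 560 x 920 mm, 2 mm thick, its top at z = 0.002 above the table; all else listed stands on it
- stop: fixed corner stop: two light wooden fences 22 mm thick, 30 mm high. Origin: the inner corner, at mat height. Long fence: 220 mm from the corner along -y, inner face is the plane x = 0, facing -x (to the robot). Short fence: 110 mm along -x, inner face is the plane y = 0, facing -y. With the box home its origin is at x = -47.5, y = -65 mm in this frame, axes parallel
- giftbox: closed wooden gift box with a blank paper label on top, 95 mm along its x, 130 mm along its y, 45 mm high, about 0.3 kg, loose. Origin: centre of its underside. It starts between the robot and the long fence, its y axis within 0.3 rad of the stop's y axis. Its free end, once home, is its -y end
- weight: round steel weight, loose, about 0.5 kg: base 54 mm across, 30 mm high, with a thin neck and a knob 22 mm across on top, 53 mm high in all. Origin: centre of its underside. Against the free end of the box its centre is at y = -157 mm in the stop's frame. It starts on the robot's right, well clear of the box
- tape: roll of tape: brown ring 84 mm across, 20 mm high, lying flat, loose; a bystander, not to be disturbed. Origin: underside centre
- pliers: grey-handled pliers lying flat, 125 mm long, 12 mm high, loose; a bystander, not to be disturbed. Origin: underside centre
- glue: white glue bottle with yellow cap, 40 mm across, 110 mm high, loose; a bystander, not to be disturbed. Origin: underside centre
- jar: small pale glass jar with a metal lid and blank white label, 48 mm across, 50 mm high, loose; a bystander, not to be disturbed. Origin: underside centre
- smallbox: small square wooden box 60 x 60 mm, 34 mm high (not the box of this job), loose; a bystander, not to be disturbed. Origin: underside centre
- brush: brush lying flat, about 170 mm long, loose; a bystander, not to be disturbed. Origin: underside centre
Mind the look-alikes: they are no part of the job. What is shaped like the giftbox but pink or red is not meant.

How it is judged:
By the outcome, as a careful person would: the job done as asked, in the order asked, and still so for the second after the job is handed in, with the robot touching nothing.
It also fails if it takes over 64 s, if anything falls off the work surface, if the arm or the gripper's body presses on something with over 40 N, if the wrist force passes 120 N, or if a joint passes its speed limit or range.

### The arm

A 6-joint arm with a two-finger parallel gripper is mounted at the origin on the work surface. World frame = base frame: x ahead of the robot, y to its left, z up, the work surface at z = 0. Lengths are in m, angles in degrees, forces in N, time in s.
With the tool pointing down it reaches from about 0.25 to 0.725 m from the base axis. Payload 9.7 kg.
Tool frame: the origin (TCP) lies at the very end of the fingers, on their centre line; the grasp point (between the pads) lies 19 mm behind it; z points along the fingers, y is the direction in which the jaws open and shut (so a half turn about z gives the same grasp; the last joint's range is limited). The gripper opens to 85 mm and grips with 20 to 120 N. Pads are 22 mm wide; open, the fingers measure 114 mm over their backs; the gripper's body (76 mm by 85 mm) begins 54 mm behind the grasp point. The pads swing forward as they close: fully open they stand 13 mm farther back than shut.
Start: joints at [-77.006, 4.979, 10.078, 95.1, 0, 90], TCP at [0.124, -0.536, 0.231] pointing down, gripper open.
Joint ranges: [-179.16, 179.16], [-48.56, 103.87], [-65.8, 70.77], [-126.05, 130.52], [-82.76, 87.17], [-180, 180]. Speed limits (degrees/s): [127.2, 127.2, 147.25, 180, 180, 180].

### API

Orientations are given as [roll, pitch, yaw] about the fixed x, y, z axes, in that order (R = Rz(yaw) Ry(pitch) Rx(roll)).
In Python, from station import ctrl gives the robot as it stands.
- The arm moves only by the tool step_arm, never from a script. Its argument "series" is a list of rows, each a list of 5 numbers: the shift along the tool's x, y, z in m, then the turn about the tool's z in degrees, then the opening, from 0 (shut) to 1 (fully open). In form: [[dx, dy, dz, twist, gripper], ...]. A call has 1 to 8 rows; each row shifts and turns the pose as measured when the row begins, along the tool's axes as they then stand; what a row does not reach is not made up. A row lasts 1/8 s, in which the tool goes at most 62.5 mm and 10.7 degrees, less where a joint would pass 70% of its speed; a pose out of reach is approached as far as the arm can. A call with a gripper value outside its range is refused whole. The fingers move at their own pace and stop on an object; "force" is the grip in N (left out, the last holds). Time passes only in rows, so rows that do not move let the fingers close. It gives the time, the measured TCP pose, the force and the opening at its end, in the units of the state.
- ctrl.state(): the state, without advancing time (a new reading comes with each control period).
- ctrl.capture(name): name is "side" or "top" or "wrist"; returns a dict with "pixels" (480x640x3 uint8, red, green, blue), "z_map" (480x640 float32, m along the optical axis (not along the pixel's ray), 0 where there is no reading), "K" (3x3 intrinsics, pixels), "distortion" ([k1, k2, p1, p2, k3] as OpenCV has them; the pictures are not rectified), "rvec" (rotation vector, rad) and "tvec" (3), from world to camera coordinates, as OpenCV has them. Camera axes: x right, y down, z forward; pixel columns grow to the right and rows downward; lengths in m; the calibration is good to about 2 mm. A picture is of the moment at which its call begins.
- ctrl.hand_in(): hands the job in, once; it reports no verdict.
The state is a dict: "time": time; "joint_pos": joint angles; "joint_vel": joint speeds; "joint_torque": joint torques, N m; "ee_pos": TCP position; "eef_rot": TCP orientation; "contact_force": force on the tool from outside, world axes, zero at the start; "torque": the same for the moment, N m; "opening": finger opening in m.
Only numpy, scipy, OpenCV 4.12 (cv2) and the standard library are available. Lean on these libraries where they do the work, as an engineer would, in place of code of your own. Each camera call takes 0.05 s, during which the arm holds its last target.

## Working session

There is one attempt and no reset: what is moved stays moved. The work goes in short steps, Python scripts to look and compute and a tool call to move; the robot and the scene stay as the last step left them, time stands still between calls to the robot, and variables do not carry over. Pictures are saved under pics/ and viewed, and the job is handed in when it is done.

Besides the shell and the picture viewer there is one more tool, called after "Call:" as a command line: name --pt "numbers of a row" for each row, then --argument value for the rest. step_arm: Moves the arm, as the interface text tells. Its arguments: {"type":"object","properties":{"series":{"type":"array","items":{"type":"array","items":{"type":"number"}}},"force":{"type":"number"}},"required":["series"]}

```bash
mkdir -p pics; ls; cat > h.py <<'E'
import numpy as np,cv2,pickle
from station import ctrl
def cap(n,f):
    c=ctrl.capture(n); cv2.imwrite(f'pics/{f}.png',c['pixels'][:,:,::-1]); pickle.dump(c,open(f'pics/{f}.pkl','wb')); return c
def load(f): return pickle.load(open(f'pics/{f}.pkl','rb'))
def cloud(c):
    K=np.array(c['K'],float);d=np.array(c['distortion'],float)
    R,_=cv2.Rodrigues(np.array(c['rvec'],float));t=np.array(c['tvec'],float).ravel()
    v,u=np.mgrid[0:480,0:640]
    p=cv2.undistortPoints(np.stack([u.ravel(),v.ravel()],1).astype(np.float64)[:,None],K,d)[:,0]
    z=c['z_map'].ravel().astype(float)
    P=np.c_[p*z[:,None],z]
    W=(P-t)@R
    W[z==0]=np.nan
    return W.reshape(480,640,3)
def proj(c,pts):
    return cv2.projectPoints(np.array(pts,float),np.array(c['rvec'],float),np.array(c['tvec'],float),np.array(c['K'],float),np.array(c['distortion'],float))[0][:,0]
E
python3 - <<'E'
from h import *
print(ctrl.state())
for n in ['top','side']: cap(n,n+'0')
E
```

```text
pics
{'time': 0.0, 'joint_pos': array([-7.70046079e+01,  5.01175076e+00,  1.00348621e+01,  9.50990136e+01,
        3.50191115e-03,  9.00006491e+01]), 'joint_vel': array([ 0.03649983, -0.04693916,  0.00854304,  0.03746829, -0.06498898,
        0.01222237]), 'joint_torque': array([ 6.36426394e-04, -5.20394433e+01,  4.64797246e+01,  1.63968903e-02,
        1.12684402e-04, -7.55894717e-06]), 'ee_pos': array([ 0.12364702, -0.5356932 ,  0.23058048]), 'eef_rot': array([-1.79924098e+02, -3.50104817e-03,  1.29947383e+01]), 'contact_force': array([-0.35774948,  0.51490442, -0.31108465]), 'torque': array([-0.00414004, -0.00704434,  0.03200064]), 'opening': 0.08570772433085251}
```

View pics/top0.png

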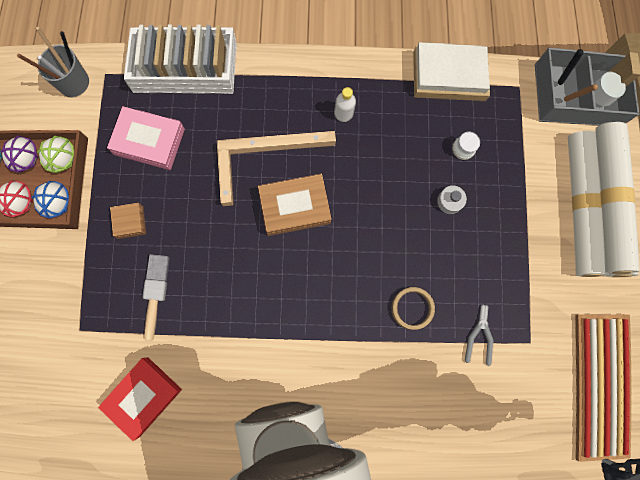

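View pics/side0.png

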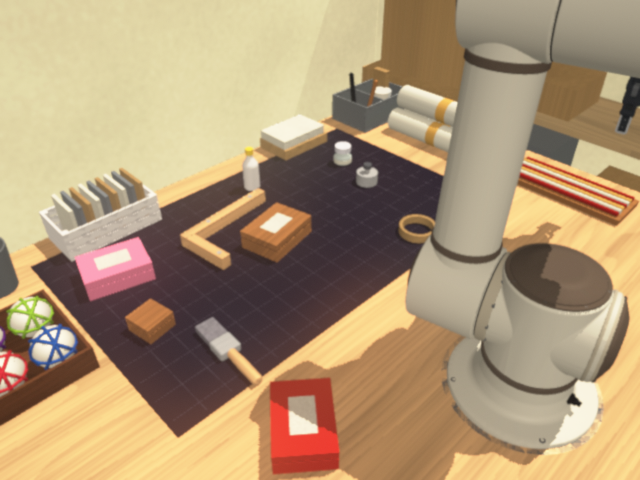

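The top view shows the giftbox at (295,204), the stop's inner corner near (230,151), the weight at (452,198), the jar at (466,146) and the glue at (345,105). The tape is at (413,308). Next I'll measure them from depth.

```bash
cat >> h.py <<'E'
def rect(W,roi,zlo,zhi):
    u0,v0,u1,v1=roi
    P=W[v0:v1,u0:u1].reshape(-1,3); P=P[(P[:,2]>zlo)&(P[:,2]<zhi)]
    return P
E
python3 - <<'E'
from h import *
c=load('top0');W=cloud(c)
print('mat z',np.nanmedian(W[240:280,200:300,2]), 'res',W[204,296]-W[204,295])
P=rect(W,(250,165,340,245),.040,.055);print('box top z',np.median(P[:,2]),len(P))
r=cv2.minAreaRect((P[:,:2]*1000).astype(np.float32));print(r)
P=rect(W,(210,120,345,215),.026,.038)
import numpy as np
# label components
m=((W[...,2]>.026)&(W[...,2]<.038)).astype(np.uint8); m[:120]=0;m[:,:210]=0;m[215:]=0;m[:,345:]=0
# exclude giftbox area
n,l,s,ce=cv2.connectedComponentsWithStats(m);print(s)
k=1+np.argmax(s[1:,4]);Q=W[l==k];print('stop z',np.median(Q[:,2]));
np.save('pics/stop.npy',Q)
hull=cv2.convexHull((Q[:,:2]*1000).astype(np.float32))[:,0]
print(cv2.approxPolyDP(hull,6,True)[:,0])
for nm,roi,zl,zh in [('weight',(430,180,475,220),.02,.06),('jar',(445,125,490,165),.035,.06),('glue',(325,85,365,125),.05,.13),('tape',(385,280,440,335),.012,.03),('pliers',(455,295,505,375),.006,.03)]:
    P=rect(W,roi,zl,zh);print(nm,len(P),(P.min(0)*1000).round(),(P.max(0)*1000).round(),cv2.minEnclosingCircle((P[:,:2]*1000).astype(np.float32)))
E
```

```text
mat z 0.0017167878772722355 res [-0.00070587 -0.00203562  0.00330219]
box top z 0.046796201906419525 3122
((576.8463745117188, 29.834121704101562), (97.16546630859375, 130.2502899169922), 12.820268630981445)
[[     0      0    640    480 305344]
 [   218    131    118     73   1856]]
stop z 0.031656498832685565
[[733.68616  -46.583927]
 [704.3826   190.44975 ]
 [576.8352   178.85027 ]
 [577.8806   156.93239 ]
 [712.6265   -49.1305  ]]
weight 561 [ 573. -320.   20.] [ 628. -265.   58.] ((600.2012329101562, -292.1933288574219), 28.15278434753418)
jar 369 [ 694. -344.   36.] [ 738. -300.   57.] ((715.3195190429688, -322.9381408691406), 22.5317440032959)
glue 370 [764. -84.  50.] [802. -48. 117.] ((783.5572509765625, -64.89798736572266), 20.41404914855957)
tape 555 [ 336. -254.   12.] [ 419. -169.   28.] ((377.0731506347656, -211.90316772460938), 42.95943832397461)
pliers 706 [ 250. -402.    6.] [ 406. -299.   19.] ((332.4468078613281, -348.17535400390625), 83.63813018798828)
```

```bash
cat > fit.py <<'E'
from h import *
from scipy.optimize import minimize
def fitstop(c,roi=(205,115,350,215)):
    # rasterised IoU-ish fit on pixels projected: compare mask to projected L top
    W=cloud(c); u0,v0,u1,v1=roi
    m=((W[...,2]>.026)&(W[...,2]<.038)); 
    mm=np.zeros_like(m);mm[v0:v1,u0:u1]=m[v0:v1,u0:u1]
    n,l,s,_=cv2.connectedComponentsWithStats(mm.astype(np.uint8));mm=l==1+np.argmax(s[1:,4])
    Q=W[mm][:,:2]
    return Q
def sd_rect(P,x0,x1,y0,y1):
    cx,cy=(x0+x1)/2,(y0+y1)/2;d=np.abs(P-[cx,cy])-[(x1-x0)/2,(y1-y0)/2]
    return np.linalg.norm(np.maximum(d,0),axis=1)+np.minimum(d.max(1),0)
def loc(P,p):
    c,s=np.cos(p[2]),np.sin(p[2]);return (P-p[:2])@np.array([[c,-s],[s,c]])
if __name__=='__main__':
    c=load('top0');Q=fitstop(c)
    def f(p):
        L=loc(Q,p);d=np.minimum(sd_rect(L,0,.022,-.22,.022),sd_rect(L,-.11,.022,0,.022))
        return (np.maximum(d,-.0)**2).sum()*1e6
    best=min((minimize(f,[.69+a,.165+b,.123+g],method='Nelder-Mead',options=dict(xatol=1e-6,fatol=1e-6,maxiter=4000)) for a in(-.005,.005) for b in(-.005,.005) for g in (-.02,.02)),key=lambda r:r.fun)
    print(best.x,np.degrees(best.x[2]),best.fun,len(Q))
    L=loc(Q,best.x)*1000
    a=L[(L[:,1]<-15)];b=L[L[:,0]<-15]
    # line fits of mid lines
    ys=np.arange(-210,-20,10)
    for A,i,rng in((a,1,ys),(b,0,np.arange(-100,-20,10))):
        lo=[A[np.abs(A[:,i]-y)<5][:,1-i].min() for y in rng];hi=[A[np.abs(A[:,i]-y)<5][:,1-i].max() for y in rng]
        print(np.round(lo,1),np.round(hi,1),np.polyfit(rng,(np.array(lo)+hi)/2,1))
    print(L.min(0),L.max(0))
    p=best.x
    P=rect(cloud(c),(250,165,340,245),.040,.055)[:,:2]
    r=cv2.minAreaRect((P*1000).astype(np.float32));print('box in stop',loc(np.array([r[0]])/1000,p)*1000,r[2]-np.degrees(p[2]))
    R=np.array([[np.cos(p[2]),-np.sin(p[2])],[np.sin(p[2]),np.cos(p[2])]])
    for x in ([.600,-.292],[.715,-.323],[.7836,-.065],[.377,-.212]): print(loc(np.array([x]),p)*1000)
    im=c['pixels'][:,:,::-1].copy()
    pts=[[*(p[:2]+R@q),.032] for q in ([0,0],[0,-.22],[.022,-.22],[.022,.022],[-.11,.022],[-.11,0])]
    cv2.polylines(im,[proj(c,pts).round().astype(int)],True,(0,0,255),1)
    cv2.imwrite('pics/fit.png',cv2.resize(im[80:280,180:500],None,fx=2.5,fy=2.5))
E
python3 fit.py
```

```text
[0.687333   0.16924587 0.11435058] 6.551805744941558 37.28707084075691 1856
[-0.5 -1.7 -0.7 -0.8 -0.4 -1.6 -0.7 -0.2 -0.4 -1.1 -0.1 -0.8 -0.5  0.3
 -0.5 -0.2 -0.2 -0.7 -0.7] [23.  22.8 22.  22.6 22.  23.6 23.4 21.6 22.9 21.9 22.  22.9 22.2 22.3
 22.8 22.8 23.5 22.  22.4] [1.57525646e-03 1.11671305e+01]
[-0.6  0.4 -0.5  0.2 -0.1  0.3  0.2  0.8] [21.7 20.9 20.8 22.6 21.6 21.1 22.5 22.5] [ 0.01393242 11.81219574]
[-110.74708556 -220.67191647] [23.57396229 22.61242831]
box in stop [[-125.67214047 -125.89456829]] 6.268462886039887
[[-139.39149676 -448.26868563]]
[[ -28.67969864 -492.18790416]]
[[  68.91047745 -243.70024344]]
[[-351.80698171 -343.34651564]]
```

View pics/fit.png

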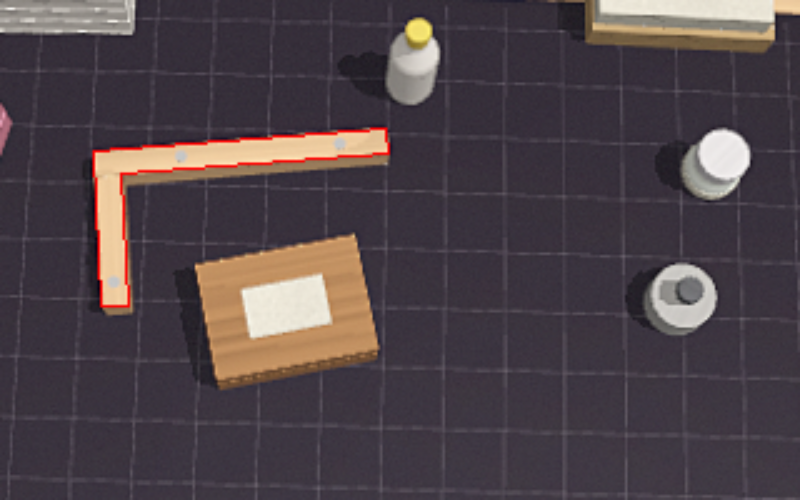

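Stop fit: corner at (0.687, 0.169), yaw 6.55°. The residual is at the mm level, and the fence thickness and lengths match. The box in the stop frame is at (-126, -126) mm, yaw +6.3°. The weight is at (-139, -448) mm.

First I'll align the tool's x axis with the stop's x axis and move above the space behind the box.

```bash
cat > go.py <<'E'
from fit import *
import sys
SP=np.array([.687,.169,np.radians(6.55)])
def where(s=None):
    s=s or ctrl.state();p=s['ee_pos'];q=loc(np.array([p[:2]]),SP)[0]*1000
    return np.r_[q,p[2]*1000],s['eef_rot'][2]-6.55,s
def to(x,y,z):
    q,yaw,s=where();d=np.array([x,y,z])-q
    a=np.radians(yaw);c_,s_=np.cos(a),np.sin(a)
    print('t',round(s['time'],2),'tool(stop)',q.round(1),'yaw rel',round(yaw,2),'F',s['contact_force'].round(1))
    print('total tool shift mm', (np.array([c_*d[0]+s_*d[1], s_*d[0]-c_*d[1], -d[2]])).round(1))
if __name__=='__main__': to(*map(float,sys.argv[1:4]))
E
python3 go.py -230 -126 231
```

```text
t 0.1 tool(stop) [-640.1 -635.9  230.7] yaw rel 6.44 F [ 0.5 -0.3 -0.2]
total tool shift mm [ 4.647e+02 -4.606e+02 -3.000e-01]
```

Call:
step_arm --pt "0 0 0 6.4 1"

```text
time: 0.22
ee_pos: [0.1236, -0.5356, 0.2302]
eef_rot: [-179.9, 0.0, 6.5]
contact_force: [0.3, 0.0, 0.9]
opening: 0.0852
```

```bash
python3 go.py -230 -126 231
```

```text
t 0.23 tool(stop) [-640.1 -635.7  230.2] yaw rel -0.08 F [0.3 0.  0.9]
total tool shift mm [ 409.4 -510.3   -0.8]
```

Call:
step_arm --pt "0.037 -0.046 0 0 1" --pt "0.037 -0.046 0 0 1" --pt "0.037 -0.046 0 0 1" --pt "0.037 -0.046 0 0 1" --pt "0.037 -0.046 0 0 1" --pt "0.037 -0.046 0 0 1" --pt "0.037 -0.046 0 0 1" --pt "0.037 -0.046 0 0 1"

```text
time: 1.23
ee_pos: [0.3816, -0.1275, 0.2279]
eef_rot: [-179.6, 0.0, 5.9]
contact_force: [0.8, -2.3, 0.3]
opening: 0.0854
```

```bash
python3 go.py -230 -126 231
```

```text
t 1.23 tool(stop) [-337.2 -259.8  227.9] yaw rel -0.64 F [ 0.8 -2.3  0.3]
total tool shift mm [ 105.7 -135.    -3.1]
```

Call:
step_arm --pt "0.035 -0.045 0 -0.6 1" --pt "0.035 -0.045 0 0 1" --pt "0.034 -0.045 0 0 1" --pt "0 0 0.06 0 1" --pt "0 0 0.06 0 1" --pt "0 0 0.04 0 1" --pt "0 0 0 0 1"

```text
time: 2.1
ee_pos: [0.4734, 0.0297, 0.0633]
eef_rot: [-179.6, 0.0, 7.0]
contact_force: [-0.9, -0.0, -0.1]
opening: 0.0853
```

```bash
python3 go.py -230 -126 12; python3 -c "
from h import *
cap('top','top1');cap('side','side1')"
```

```text
t 2.1 tool(stop) [-228.1 -114.    63.3] yaw rel 0.47 F [-0.9 -0.  -0.1]
total tool shift mm [-2.  12.  51.3]
```

View pics/side1.png

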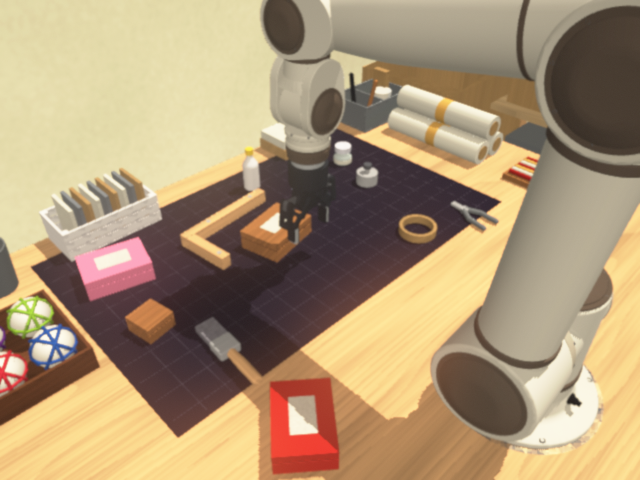

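View pics/top1.png

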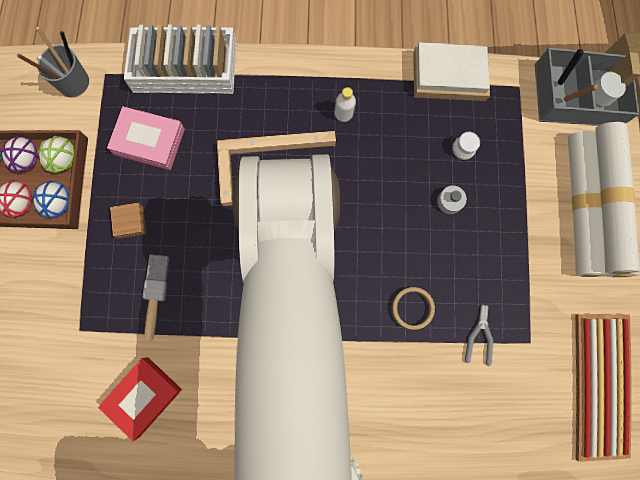

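The side view shows the open gripper at (310,210), hanging just behind the giftbox and clear of everything else. Next I'll lower it and start the push along +x of the stop.

Call:
step_arm --pt "0 0.012 0.03 0.4 1" --pt "0 0 0.018 0 1" --pt "0 0 0.003 0 1" --pt "0.012 0 0 0 1" --pt "0.012 0 0 0 1" --pt "0.012 0 0 0 1" --pt "0.012 0 0 0 1"

```text
time: 3.08
ee_pos: [0.534, 0.0247, 0.0255]
eef_rot: [-179.7, -1.1, 6.6]
contact_force: [-1.5, -0.0, -0.7]
opening: 0.0858
```

```bash
python3 go.py -106 -126 12
```

```text
t 3.08 tool(stop) [-168.5 -125.9   25.5] yaw rel 0.06 F [-1.5 -0.  -0.7]
total tool shift mm [62.5  0.1 13.5]
```

Call:
step_arm --pt "-0.01 0 0 0 1" --pt "0 0 0.006 0 1" --pt "0 0 0.005 0 1"

```text
time: 3.45
ee_pos: [0.5245, 0.0236, 0.0137]
eef_rot: [-179.7, -1.1, 6.6]
contact_force: [0.5, -0.0, 0.6]
opening: 0.0854
```

```bash
python3 go.py -106 -126 12; python3 -c "
from h import *
cap('side','side2');cap('wrist','w2')"
```

```text
t 3.45 tool(stop) [-178.  -125.9   13.7] yaw rel 0.06 F [ 0.5 -0.   0.6]
total tool shift mm [72.   0.1  1.7]
```

View pics/side2.png

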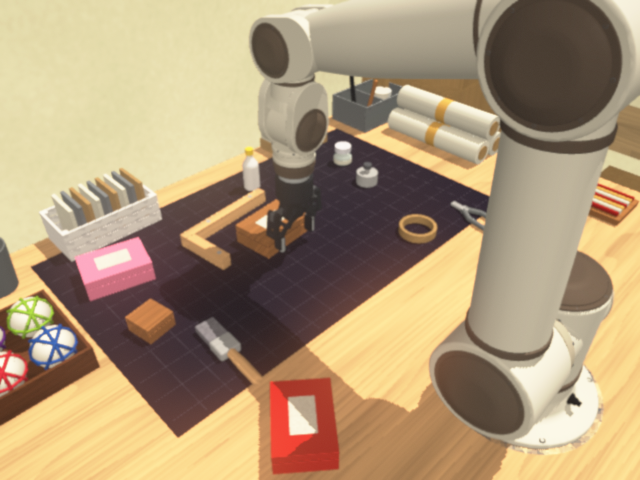

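View pics/w2.png

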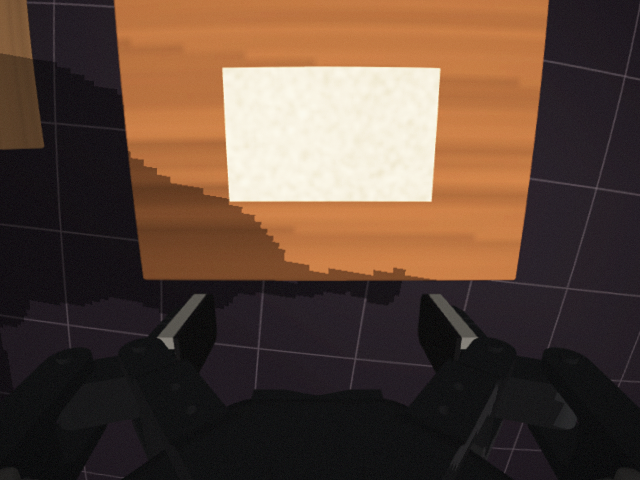

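The wrist view shows the box's near face running level at row 280. The box is centred between the pads and now parallel to the tool. I'll continue pushing.

Call:
step_arm --pt "0.01 0 0 0 1" --pt "0.01 0 0 0 1" --pt "0.01 0 0 0 1" --pt "0.01 0 0 0 1"

```text
time: 4.05
ee_pos: [0.5659, 0.0284, 0.0139]
eef_rot: [-179.7, -1.0, 6.6]
contact_force: [-1.4, 0.4, -1.2]
opening: 0.0853
```

```bash
python3 go.py -106 -126 12
```

```text
t 4.05 tool(stop) [-136.4 -125.9   13.9] yaw rel 0.05 F [-1.4  0.4 -1.2]
total tool shift mm [30.4  0.1  1.9]
```

Call:
step_arm --pt "0.007 0 0 0 1" --pt "0.007 0 0 0 1" --pt "0.005 0 0 0 1" --pt "0.004 0 0 0 1" --pt "0.004 0 0 0 1"

```text
time: 4.68
ee_pos: [0.5947, 0.0318, 0.0139]
eef_rot: [-179.7, -0.9, 6.6]
contact_force: [-1.0, 0.5, -1.9]
opening: 0.0854
```

```bash
python3 go.py -106 -126 12
```

```text
t 4.67 tool(stop) [-107.3 -125.8   13.9] yaw rel 0.06 F [-1.   0.5 -1.9]
total tool shift mm [1.3 0.2 1.9]
```

Call:
step_arm --pt "0.004 0 0 0 1" --pt "0.004 0 0 0 1"

```text
time: 4.92
ee_pos: [0.5972, 0.0322, 0.0139]
eef_rot: [-179.7, -0.2, 6.6]
contact_force: [-35.0, -5.1, 21.7]
opening: 0.0853
```

Call:
step_arm --pt "0.004 0 0 0 1"

```text
time: 5.05
ee_pos: [0.5969, 0.0321, 0.014]
eef_rot: [-179.7, 0.3, 6.5]
contact_force: [-27.2, -2.5, 16.6]
opening: 0.0854
```

```bash
python3 go.py -106 -126 12; python3 -c "
from h import *
cap('side','side3');cap('wrist','w3')"
```

```text
t 5.05 tool(stop) [-105.1 -125.7   14. ] yaw rel -0.0 F [-27.2  -2.5  16.6]
total tool shift mm [-0.9  0.3  2. ]
```

View pics/w3.png

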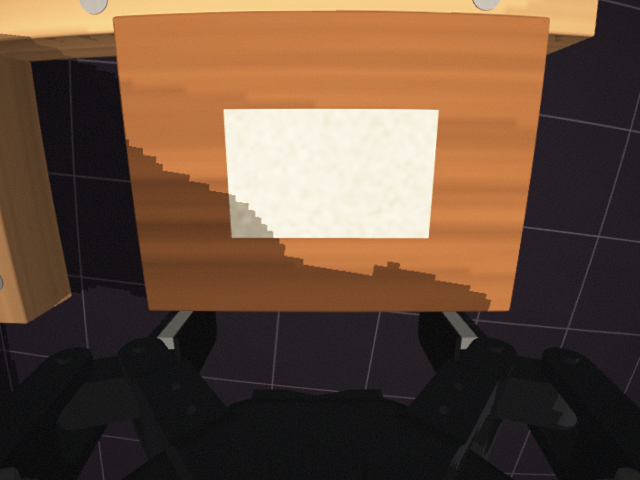

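The box is flush on the long fence: TCP x = -105 against -106 expected, with the force rising to 35 N. Next I'll back off, lift, go to the free end and turn 90°.

Call:
step_arm --pt "-0.02 0 0 0 1" --pt "-0.02 0 0 0 1" --pt "0 0 -0.06 0 1" --pt "0 0 -0.06 0 1" --pt "0 0.06 0 0 0.6" --pt "0.05 0.035 0 0 0.6" --pt "0.05 0.035 0 0 0.6"

```text
time: 6.02
ee_pos: [0.672, -0.0916, 0.1402]
eef_rot: [-179.8, -0.1, 6.8]
contact_force: [0.4, 0.8, 0.6]
opening: 0.0515
```

Call:
step_arm --pt "0 0 0 -10.5 0.6" --pt "0 0 0 -10.5 0.6" --pt "0 0 0 -10.5 0.6" --pt "0 0 0 -10.5 0.6" --pt "0 0 0 -10.5 0.6" --pt "0 0 0 -10.5 0.6" --pt "0 0 0 -10.5 0.6"

```text
time: 6.9
ee_pos: [0.6786, -0.0952, 0.1369]
eef_rot: [179.8, -0.2, 81.9]
contact_force: [0.4, 0.2, -0.6]
opening: 0.0513
```

```bash
python3 go.py -50 -240 14
```

```text
t 6.9 tool(stop) [ -38.4 -261.5  136.9] yaw rel 75.39 F [ 0.4  0.2 -0.6]
total tool shift mm [ 17.9 -16.6 122.9]
```

Call:
step_arm --pt "0 0 0 -8 0.6" --pt "0 0 0 -6 0.6" --pt "0 -0.01 0.04 0 0.6" --pt "0 0 0.03 0 0.6" --pt "0 0 0 0 0.6"

```text
time: 7.52
ee_pos: [0.6722, -0.0964, 0.0679]
eef_rot: [179.3, -0.1, 96.6]
contact_force: [-0.2, 0.8, 1.0]
opening: 0.0509
```

```bash
python3 go.py -50 -240 14
```

```text
t 7.53 tool(stop) [ -45.  -262.    67.9] yaw rel 90.05 F [-0.2  0.8  1. ]
total tool shift mm [22.  -5.  53.9]
```

Call:
step_arm --pt "0 -0.004 0.025 0 0.6" --pt "0 0 0.02 0 0.6" --pt "0 0 0.008 0 0.6" --pt "0 0 0 0 0.6"

```text
time: 8.02
ee_pos: [0.6722, -0.0972, 0.0187]
eef_rot: [178.9, 0.0, 96.6]
contact_force: [-1.0, -0.5, 0.4]
opening: 0.0513
```

```bash
python3 go.py -50 -240 12;  python3 -c "
from h import *
cap('side','side4');cap('wrist','w4')"
```

```text
t 8.03 tool(stop) [ -45.  -262.7   18.7] yaw rel 90.05 F [-1.  -0.5  0.4]
total tool shift mm [22.7 -4.9  6.7]
```

View pics/w4.png

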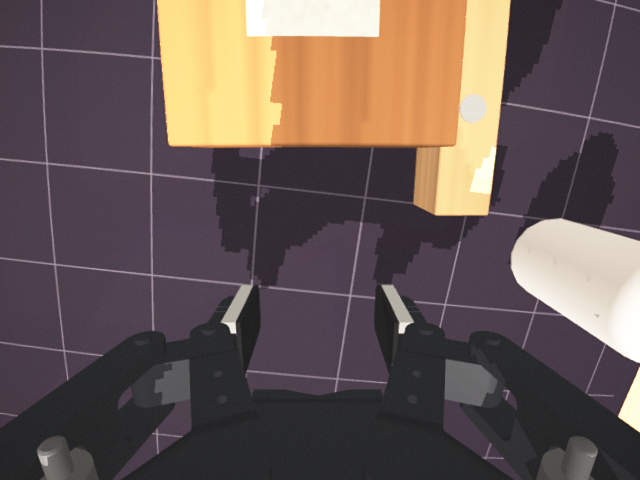

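View pics/side4.png

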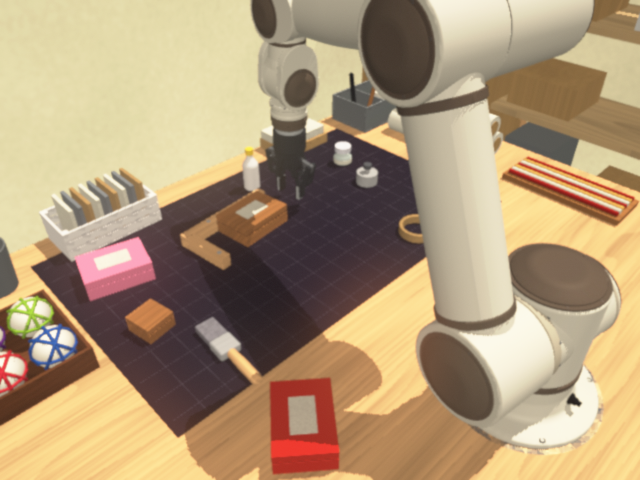

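The wrist view shows the box end at row 146, still flush on the fence, with the fingers centred (about 250–390). The glue on the right is clear. I'll narrow the jaws a little for clearance from the fence and push along +y of the stop.

Call:
step_arm --pt "0.01 -0.003 0.004 0 0.45" --pt "0.012 0 0 0 0.45" --pt "0.012 0 0 0 0.45" --pt "0.012 0 0 0 0.45"

```text
time: 8.62
ee_pos: [0.6646, -0.049, 0.0169]
eef_rot: [178.7, 0.1, 96.6]
contact_force: [-1.2, -0.3, -0.5]
opening: 0.0383
```

```bash
python3 go.py -50 -140.5 12
```

```text
t 8.62 tool(stop) [ -47.1 -214.    16.9] yaw rel 90.03 F [-1.2 -0.3 -0.5]
total tool shift mm [73.5 -2.9  4.9]
```

Call:
step_arm --pt "0.01 0 0.002 0 0.45" --pt "0.01 0 0 0 0.45" --pt "0.01 0 0 0 0.45" --pt "0.01 0 0 0 0.45" --pt "0.01 0 0 0 0.45"

```text
time: 9.25
ee_pos: [0.6589, 0.0034, 0.0152]
eef_rot: [178.7, 0.2, 96.6]
contact_force: [0.7, -2.6, -0.1]
opening: 0.0389
```

```bash
python3 go.py -50 -140.5 12
```

```text
t 9.25 tool(stop) [ -46.8 -161.3   15.2] yaw rel 90.01 F [ 0.7 -2.6 -0.1]
total tool shift mm [20.8 -3.2  3.2]
```

Call:
step_arm --pt "0.005 0 0 0 0.45" --pt "0.005 0 0 0 0.45" --pt "0.004 0 0 0 0.45" --pt "0.004 0 0 0 0.45"

```text
time: 9.75
ee_pos: [0.6567, 0.0225, 0.0152]
eef_rot: [178.7, 0.2, 96.6]
contact_force: [-0.8, -17.9, 3.0]
opening: 0.0382
```

Call:
step_arm --pt "0.004 0 0 0 0.45"

```text
time: 9.88
ee_pos: [0.6567, 0.0224, 0.0155]
eef_rot: [178.7, 0.7, 96.4]
contact_force: [1.6, -36.0, 2.4]
opening: 0.0382
```

```bash
python3 go.py -50 -140.5 12
```

```text
t 9.88 tool(stop) [ -46.8 -142.1   15.5] yaw rel 89.84 F [  1.6 -36.    2.4]
total tool shift mm [ 1.6 -3.2  3.5]
```

It has hit the short fence at 36 N, stopping at y = -142. I'll back off, lift clear and look.

Call:
step_arm --pt "-0.02 0 0 0 0.45" --pt "-0.03 0 0 0 0.45" --pt "0 0 -0.05 0 0.45" --pt "0 0 -0.05 0 0.45" --pt "-0.06 0 0 0 0.45" --pt "-0.06 0 0 0 0.45"

```text
time: 10.62
ee_pos: [0.6732, -0.146, 0.1189]
eef_rot: [178.8, 0.4, 96.8]
contact_force: [0.3, 0.1, -0.5]
opening: 0.0386
```

```bash
python3 go.py -50 -140.5 12;  python3 -c "
from h import *
cap('side','side5');cap('top','top5');cap('wrist','w5')"
```

```text
t 10.62 tool(stop) [ -49.6 -311.4  118.9] yaw rel 90.24 F [ 0.3  0.1 -0.5]
total tool shift mm [170.9   0.3 106.9]
```

View pics/w5.png

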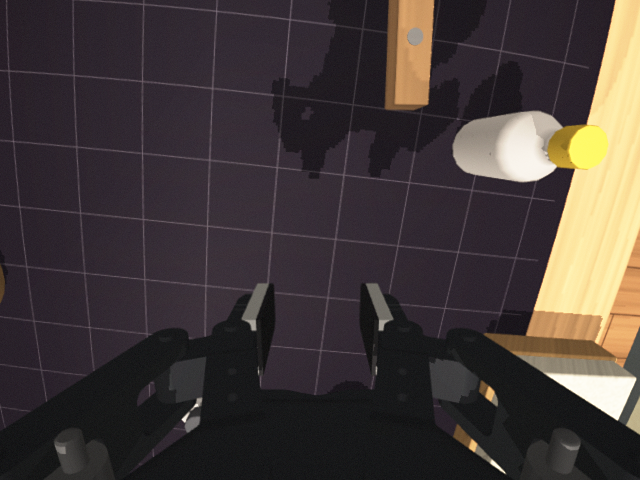

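View pics/top5.png

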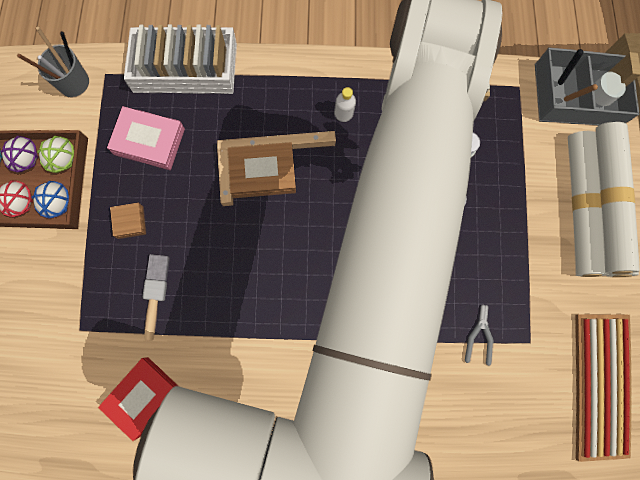

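View pics/side5.png

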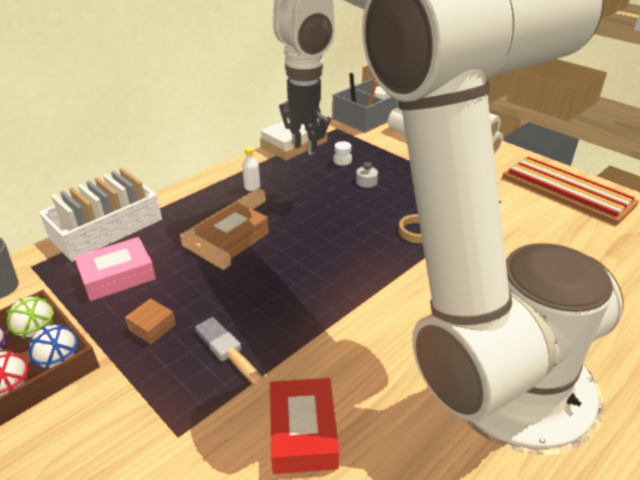

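The top view shows the box (230–295, 140–200) tucked into the corner, touching both fences. The other items look unmoved. I'll check the gaps numerically.

```bash
cat > chk.py <<'E'
from go import *
def chk(f):
    c=load(f);W=cloud(c)
    P=rect(W,(215,125,330,215),.041,.055)[:,:2]
    r=cv2.minAreaRect((P*1000).astype(np.float32));a=r[2]
    print('box size',r[1],'angle rel',((a-6.55+45)%90)-45,'centre stop',loc(np.array([r[0]])/1000,SP)*1000)
    L=loc(P,SP)*1000
    for y in range(-125,0,20): 
        s=L[np.abs(L[:,1]-y)<6][:,0]; print(y,s.min().round(1),s.max().round(1),end=' | ')
    print()
    for x in range(-88,0,16):
        s=L[np.abs(L[:,0]-x)<6][:,1]; print(x,s.min().round(1),s.max().round(1),end=' | ')
    print()
    # crop
    im=cv2.resize(c['pixels'][120:220,200:345,::-1],None,fx=5,fy=5,interpolation=cv2.INTER_CUBIC);cv2.imwrite(f'pics/{f}crop.png',im)
if __name__=='__main__': chk(sys.argv[1])
E
python3 chk.py top5
```

```text
box size (97.81478881835938, 131.09828186035156) angle rel 0.08761425018310831 centre stop [[-47.00550726 -64.78494167]]
-125 -95.8 1.1 | -105 -95.5 1.9 | -85 -95.4 0.1 | -65 -95.7 0.7 | -45 -95.4 1.9 | -25 -95.3 0.9 | -5 -95.1 1.7 | 
-88 -130.3 -0.7 | -72 -130.1 0.4 | -56 -129.5 -0.0 | -40 -130.3 0.4 | -24 -129.9 -0.2 | -8 -129.3 0.8 |
```

```bash
python3 -c "
from h import *
c=load('side5');cv2.imwrite('pics/s5crop.png',cv2.resize(c['pixels'][170:280,170:290,::-1],None,fx=5,fy=5,interpolation=cv2.INTER_CUBIC))"
```

```text
(no output)
```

View pics/top5crop.png

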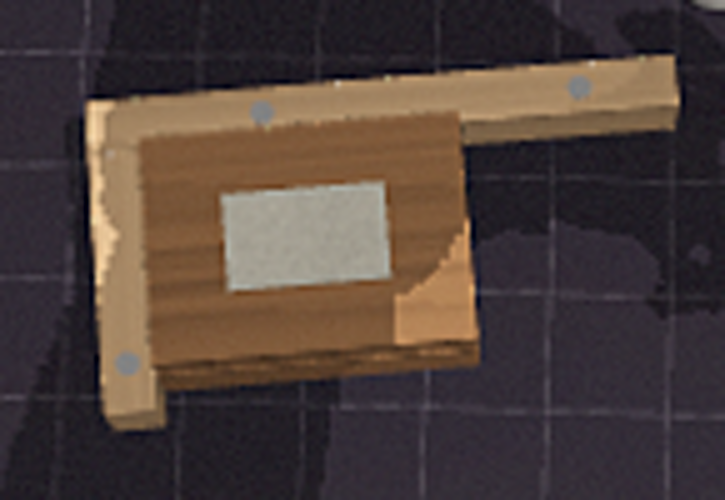

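View pics/s5crop.png

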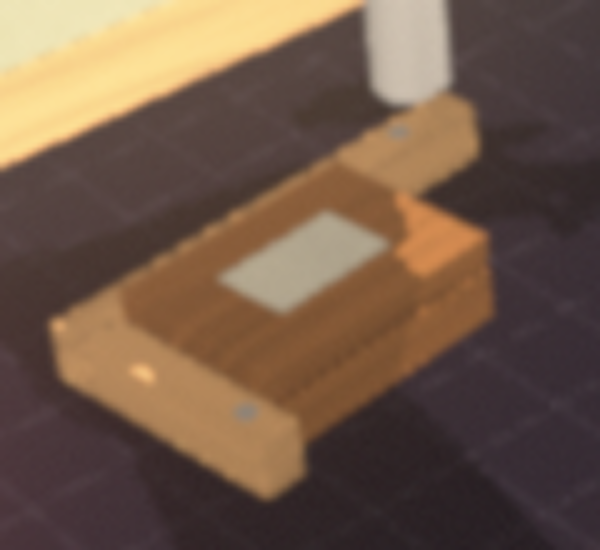

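Depth puts the box centre at (-47.0, -64.8) mm against the ideal (-47.5, -65), with 0.1° of tilt. Both gaps are ≤ 1 mm. I'll give it one confirming nudge into the long fence now that it's in the corner, then go to the weight.

Call:
step_arm --pt "0.05 -0.02 0 0 0.6" --pt "0.05 -0.02 0 0 0.6" --pt "0.05 -0.02 0 0 0.6" --pt "0.05 -0.02 0 0 0.6" --pt "0.035 -0.015 0 0 0.6" --pt "0 0 0 10.5 0.6" --pt "0 0 0 10.5 0.6" --pt "0 0 0 10.5 0.6"

```text
time: 11.78
ee_pos: [0.5438, 0.0888, 0.1118]
eef_rot: [179.3, -0.7, 64.5]
contact_force: [0.4, -0.7, 0.1]
opening: 0.0513
```

Call:
step_arm --pt "0 0 0 10.5 0.6" --pt "0 0 0 10.5 0.6" --pt "0 0 0 10.5 0.6" --pt "0 0 0 10.5 0.6" --pt "0 0 0 8 0.6"

```text
time: 12.4
ee_pos: [0.5406, 0.0941, 0.1107]
eef_rot: [-179.6, -0.8, 13.3]
contact_force: [0.1, 0.2, 1.1]
opening: 0.0513
```

```bash
python3 go.py -140 -65 14
```

```text
t 12.4 tool(stop) [-153.9  -57.7  110.7] yaw rel 6.71 F [0.1 0.2 1.1]
total tool shift mm [13.   8.9 96.7]
```

Call:
step_arm --pt "0 0.007 0 6.7 0.6" --pt "0 0 0.04 0 0.6" --pt "0 0 0.03 0 0.6" --pt "0 0 0.02 0 0.6" --pt "0 0 0 0 0.6"

```text
time: 13.02
ee_pos: [0.5424, 0.0817, 0.0179]
eef_rot: [-178.7, -0.7, 7.9]
contact_force: [0.4, 0.7, 0.4]
opening: 0.0513
```

```bash
python3 go.py -106 -65 14
```

```text
t 13.03 tool(stop) [-153.7  -70.3   17.9] yaw rel 1.34 F [0.4 0.7 0.4]
total tool shift mm [47.8 -4.2  3.9]
```

Call:
step_arm --pt "0.01 -0.003 0.003 1.3 0.6" --pt "0.012 0 0 0 0.6" --pt "0.008 0 0 0 0.6" --pt "0.004 0 0 0 0.6"

```text
time: 13.52
ee_pos: [0.5807, 0.0826, 0.0184]
eef_rot: [-178.3, -0.9, 7.3]
contact_force: [0.3, 0.1, -0.3]
opening: 0.0513
```

```bash
python3 go.py -106 -65 14
```

```text
t 13.53 tool(stop) [-115.4  -73.7   18.4] yaw rel 0.72 F [ 0.3  0.1 -0.3]
total tool shift mm [ 9.6 -8.6  4.4]
```

Call:
step_arm --pt "0.001 0 0 0.7 0.6" --pt "0.004 0 0 0 0.6" --pt "0.004 0 0 0 0.6" --pt "0.004 0 0 0 0.6"

```text
time: 14.02
ee_pos: [0.5916, 0.0803, 0.0187]
eef_rot: [-178.1, -0.5, 6.8]
contact_force: [-29.5, -2.9, 18.8]
opening: 0.0513
```

```bash
python3 go.py -106 -65 14
```

```text
t 14.03 tool(stop) [-104.9  -77.3   18.7] yaw rel 0.29 F [-29.5  -2.9  18.8]
total tool shift mm [ -1.  -12.3   4.7]
```

It's still seated (TCP x = -104.9, 30 N). I'll retreat and go behind the weight.

Call:
step_arm --pt "-0.02 0 0 0 0.6" --pt "-0.02 0 0 0 0.6" --pt "0 0 -0.06 0 0.6" --pt "0 0 -0.06 0 0.6" --pt "-0.003 0.055 0 0 0.42" --pt "-0.003 0.055 0 0 0.42" --pt "-0.003 0.055 0 0 0.42" --pt "-0.003 0.055 0 0 0.42"

```text
time: 15.02
ee_pos: [0.5643, -0.151, 0.1343]
eef_rot: [-178.2, -0.4, 7.3]
contact_force: [1.6, 0.4, 0.4]
opening: 0.0356
```

Call:
step_arm --pt "-0.003 0.055 0 0 0.42" --pt "-0.003 0.055 0 0 0.42" --pt "0 0 0 -10.5 0.42" --pt "0 0 0 -10.5 0.42" --pt "0 0 0 -10.5 0.42" --pt "0 0 0 -10.5 0.42" --pt "0 0 0 -10.5 0.42"

```text
time: 15.9
ee_pos: [0.572, -0.2699, 0.1294]
eef_rot: [-179.2, -1.7, 60.8]
contact_force: [-1.0, 0.3, -0.5]
opening: 0.0353
```

```bash
python3 go.py -162 -510 14
```

```text
t 15.9 tool(stop) [-164.3 -422.9  129.4] yaw rel 54.28 F [-1.   0.3 -0.5]
total tool shift mm [-69.3  52.7 115.4]
```

Call:
step_arm --pt "0 0 0 -8 0.42" --pt "0 0 0 -7 0.42" --pt "-0.04 0.015 0 0 0.42" --pt "-0.04 0.015 0 0 0.42" --pt "0 0 0 0 0.42"

```text
time: 16.52
ee_pos: [0.5835, -0.3563, 0.1265]
eef_rot: [-179.7, -1.8, 76.6]
contact_force: [0.1, 0.8, -0.7]
opening: 0.0358
```

```bash
python3 go.py -162 -510 14
```

```text
t 16.52 tool(stop) [-162.8 -510.1  126.5] yaw rel 70.07 F [ 0.1  0.8 -0.7]
total tool shift mm [  0.4   0.7 112.5]
```

Call:
step_arm --pt "0 0 0.045 0 0.42" --pt "0 0 0.035 0 0.42" --pt "0 0 0.02 0 0.42" --pt "0 0 0.005 0 0.42" --pt "0 0 0 0 0.42"

```text
time: 17.15
ee_pos: [0.5847, -0.3509, 0.0202]
eef_rot: [-179.8, -1.8, 76.7]
contact_force: [-0.2, -0.5, 0.1]
opening: 0.0356
```

```bash
python3 go.py -162 -510 14;  python3 -c "
from h import *
c=cap('wrist','w6');cap('top','top6')
"; python3 chk.py top6
```

```text
t 17.15 tool(stop) [-160.9 -504.8   20.2] yaw rel 70.12 F [-0.2 -0.5  0.1]
total tool shift mm [-5.2  0.8  6.2]
box size (98.48407745361328, 131.00062561035156) angle rel 0.06410570144653605 centre stop [[-46.80189878 -64.81696708]]
-125 -95.8 1.3 | -105 -95.9 0.3 | -85 -95.6 0.5 | -65 -96.0 1.3 | -45 -95.6 1.0 | -25 -95.3 2.4 | -5 -96.1 -0.2 | 
-88 -130.3 -0.2 | -72 -130.3 0.5 | -56 -129.5 -0.3 | -40 -130.3 0.3 | -24 -129.9 -0.2 | -8 -129.3 0.7 |
```

View pics/w6.png

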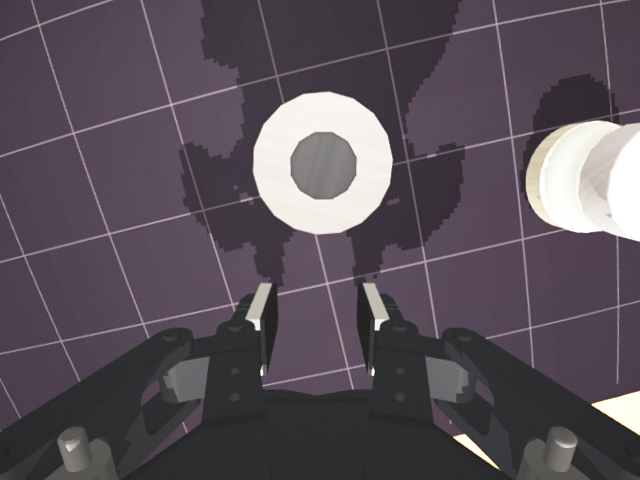

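View pics/top6.png

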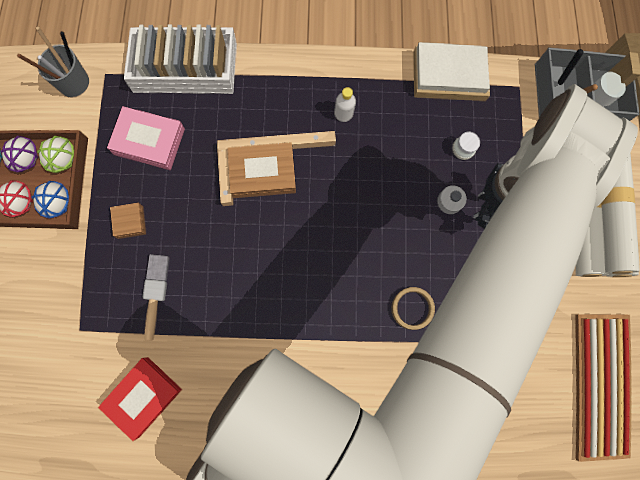

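The box is still home. In the wrist view the weight at (323,163) is centred on the jaws, with the jar well to the right. I'll lower a bit and push obliquely toward the front of the box end.

Call:
step_arm --pt "0 0 0.007 0 0.42" --pt "0.008 0 0.003 0 0.42" --pt "0.008 0 0 0 0.42" --pt "0.005 0 0 0 0.42" --pt "0.005 0 0 0 0.42"

```text
time: 17.88
ee_pos: [0.5924, -0.3244, 0.0133]
eef_rot: [179.9, -1.8, 76.7]
contact_force: [-0.5, -0.5, -0.5]
opening: 0.0358
```

```bash
python3 go.py -58 -229 10;  python3 -c "
from h import *
c=cap('wrist','w7')
"
```

```text
t 17.88 tool(stop) [-150.2 -479.4   13.3] yaw rel 70.12 F [-0.5 -0.5 -0.5]
total tool shift mm [266.8   1.6   3.3]
```

View pics/w7.png

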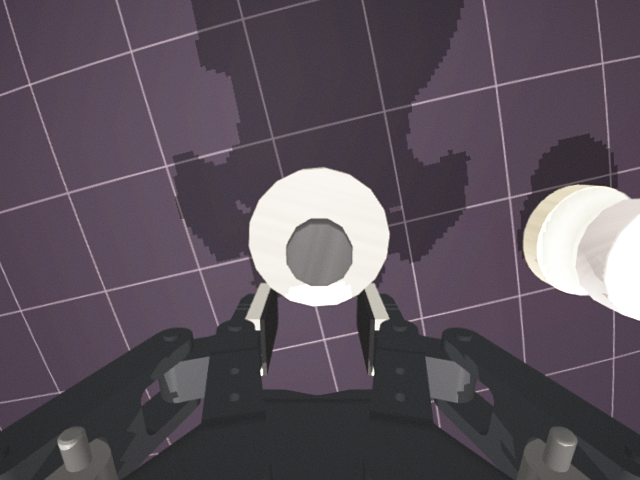

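The weight (centre 320,237) is just seating in the fork of the fingers. I'll push on.

Call:
step_arm --pt "0.005 0 0.003 0 0.42" --pt "0.01 0 0 0 0.42" --pt "0.012 0 0 0 0.42" --pt "0.012 0 0 0 0.42" --pt "0.012 0 0 0 0.42" --pt "0.012 0 0 0 0.42" --pt "0.012 0 0 0 0.42" --pt "0.012 0 0 0 0.42"

```text
time: 18.92
ee_pos: [0.6135, -0.2364, 0.0128]
eef_rot: [179.9, -1.5, 76.6]
contact_force: [0.1, -1.9, -2.3]
opening: 0.0358
```

```bash
python3 go.py -58 -229 10;  python3 -c "
from h import *
c=cap('wrist','w8')
"
```

```text
t 18.93 tool(stop) [-119.3 -394.4   12.8] yaw rel 70.02 F [ 0.1 -1.9 -2.3]
total tool shift mm [176.4   1.1   2.8]
```

View pics/w8.png

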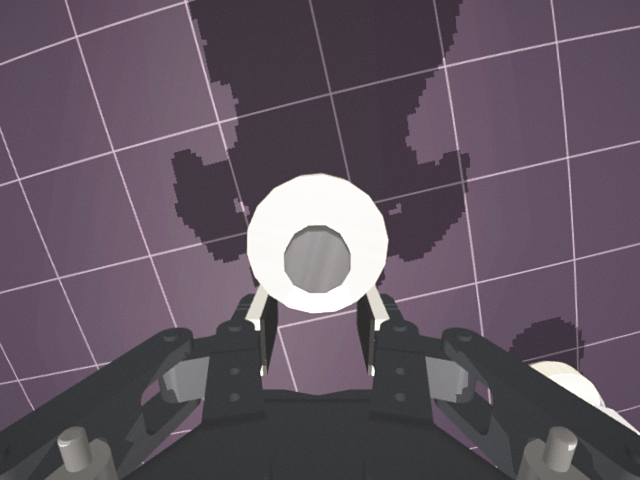

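Call:
step_arm --pt "0.012 0 0 0 0.42" --pt "0.012 0 0 0 0.42" --pt "0.012 0 0 0 0.42" --pt "0.012 0 0 0 0.42" --pt "0.012 0 0 0 0.42" --pt "0.012 0 0 0 0.42" --pt "0.012 0 0 0 0.42" --pt "0.012 0 0 0 0.42"

```text
time: 19.98
ee_pos: [0.6374, -0.1356, 0.0157]
eef_rot: [179.9, -1.5, 76.6]
contact_force: [-1.1, -1.7, -1.5]
opening: 0.0357
```

```bash
python3 go.py -58 -229 10;  python3 -c "
from h import *
c=cap('wrist','w9');cap('side','side9')
"
```

```text
t 19.98 tool(stop) [ -84.  -297.    15.7] yaw rel 70.05 F [-1.1 -1.7 -1.5]
total tool shift mm [72.8  1.3  5.7]
```

View pics/w9.png

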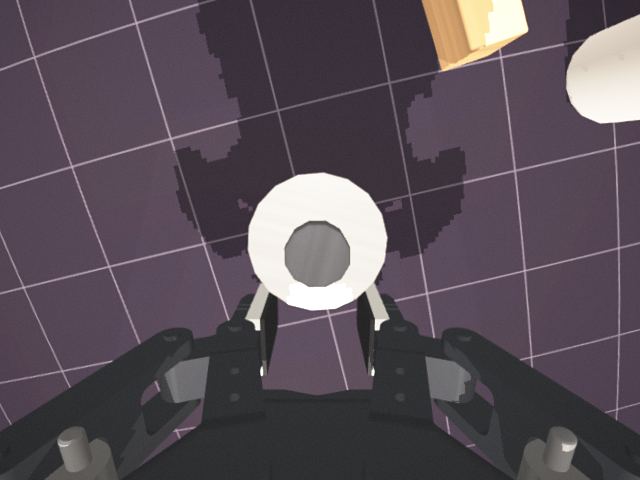

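Call:
step_arm --pt "0.01 0 0.003 0 0.42" --pt "0.012 0 0.001 0 0.42" --pt "0.012 0 0 0 0.42" --pt "0.012 0 0 0 0.42" --pt "0.01 0 0 0 0.42" --pt "0.005 0 0 0 0.42" --pt "0 0 0 0 0.42"

```text
time: 20.95
ee_pos: [0.6531, -0.0752, 0.0151]
eef_rot: [179.7, -1.3, 76.5]
contact_force: [0.9, -1.8, -1.0]
opening: 0.0357
```

```bash
python3 go.py -58 -229 10;  python3 - <<'E'
from h import *
from go import *
c=cap('wrist','w10');W=cloud(c)
P=rect(W,(225,120,410,330),.027,.036)[:,:2]
print(len(P),loc(P,SP).mean(0)*1000,cv2.minEnclosingCircle((loc(P,SP)*1000).astype(np.float32)))
E
```

```text
t 20.95 tool(stop) [ -61.5 -238.7   15.1] yaw rel 70.0 F [ 0.9 -1.8 -1. ]
total tool shift mm [10.3 -0.   5.1]
11659 [ -51.81719342 -208.06448638] ((-55.1478271484375, -217.3576202392578), 35.21699905395508)
```

View pics/w10.png

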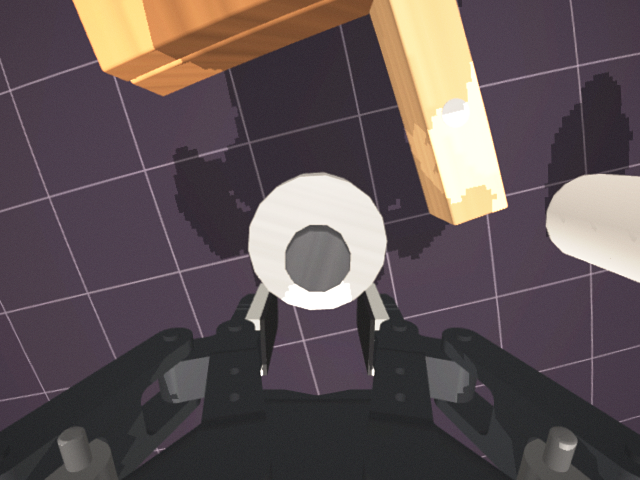

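The weight is at about (-51, -209) mm, in front of the box end. I'll back off, square up to the stop's y axis and finish straight.

Call:
step_arm --pt "-0.02 0 0 0 0.42" --pt "-0.02 0 0.002 0 0.42" --pt "0 0 0 -10 0.42" --pt "0 0 0 -10 0.42" --pt "0 0.02 0.002 0 0.42" --pt "0 0 0 0 0.42"

```text
time: 21.75
ee_pos: [0.662, -0.1214, 0.011]
eef_rot: [179.2, -1.2, 96.9]
contact_force: [-0.6, -0.3, -1.3]
opening: 0.0361
```

```bash
python3 go.py -51 -256 10;  python3 - <<'E'
from h import *
from go import *
c=cap('wrist','w11');W=cloud(c)
P=rect(W,(225,40,410,320),.024,.036)[:,:2]
L=loc(P,SP)*1000;L=L[(L[:,0]<-10)&(L[:,1]<-150)];print(len(L),L.mean(0),cv2.minEnclosingCircle(L.astype(np.float32)))
E
```

```text
t 21.75 tool(stop) [ -58.  -285.7   11. ] yaw rel 90.35 F [-0.6 -0.3 -1.3]
total tool shift mm [29.6  7.2  1. ]
15256 [ -53.94216123 -213.79546638] ((-58.61927795410156, -236.01828002929688), 53.9040641784668)
```

View pics/w11.png

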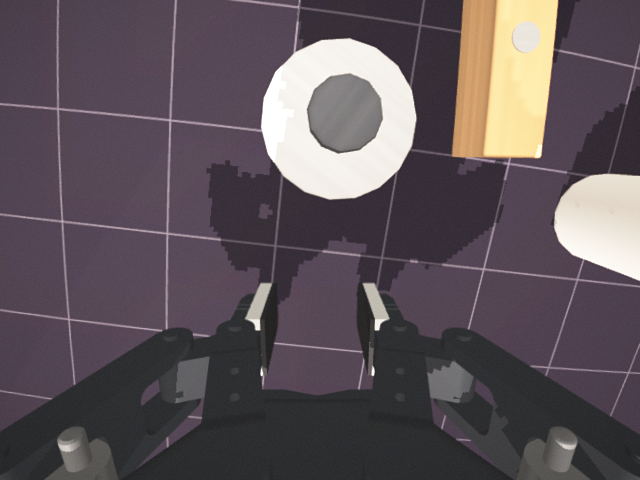

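The weight at (339,118) is about 8 mm right of the jaw centre. I'll shift over and push.

Call:
step_arm --pt "0 0.006 0 0.3 0.42" --pt "0.012 0.001 0 0 0.42" --pt "0.012 0 0 0 0.42" --pt "0.008 0 0 0 0.42" --pt "0.006 0 0 0 0.42" --pt "0.006 0 0 0 0.42" --pt "0.01 0 0 0 0.42" --pt "0.01 0 0 0 0.42"

```text
time: 22.8
ee_pos: [0.6596, -0.0544, 0.0127]
eef_rot: [179.2, -1.1, 96.5]
contact_force: [-0.2, -2.7, -1.3]
opening: 0.0357
```

```bash
python3 go.py -51 -188 10;  python3 -c "
from h import *
c=cap('wrist','w12')"
```

```text
t 22.8 tool(stop) [ -52.7 -218.8   12.7] yaw rel 89.91 F [-0.2 -2.7 -1.3]
total tool shift mm [30.8  1.7  2.7]
```

View pics/w12.png

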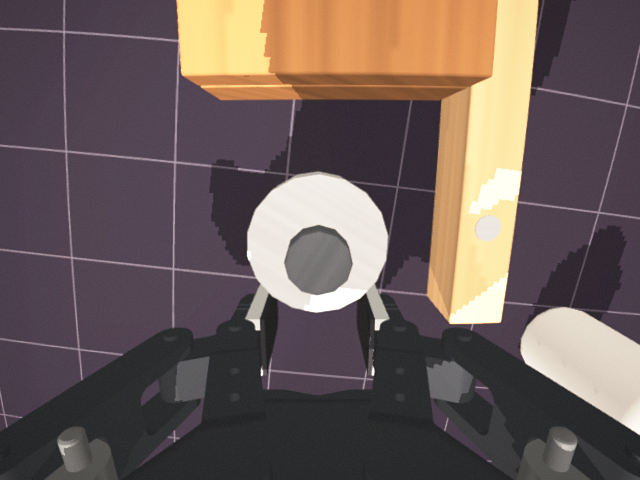

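The weight is cradled and squarely in front of the box end. About 30 mm remains.

Call:
step_arm --pt "0.007 0 0.001 0 0.42" --pt "0.007 0 0 0 0.42" --pt "0.005 0 0 0 0.42" --pt "0.004 0 0 0 0.42"

```text
time: 23.35
ee_pos: [0.657, -0.0298, 0.0127]
eef_rot: [179.2, -1.1, 96.5]
contact_force: [0.0, -2.9, 0.6]
opening: 0.0357
```

```bash
python3 go.py -51 -188 10
```

```text
t 23.35 tool(stop) [ -52.5 -194.1   12.7] yaw rel 89.92 F [ 0.  -2.9  0.6]
total tool shift mm [6.1 1.4 2.7]
```

Call:
step_arm --pt "0.004 0 0 0 0.42" --pt "0.003 0 0 0 0.42"

```text
time: 23.6
ee_pos: [0.6563, -0.0238, 0.0128]
eef_rot: [179.2, -0.9, 96.4]
contact_force: [1.4, -18.0, 0.2]
opening: 0.0367
```

Call:
step_arm --pt "0.003 0 0 0 0.42"

```text
time: 23.72
ee_pos: [0.6563, -0.0236, 0.013]
eef_rot: [179.2, -0.5, 96.3]
contact_force: [2.1, -21.4, -1.7]
opening: 0.0359
```

```bash
python3 go.py -51 -188 10
```

```text
t 23.73 tool(stop) [ -52.5 -187.9   13. ] yaw rel 89.75 F [  2.1 -21.4  -1.7]
total tool shift mm [-0.1  1.5  3. ]
```

Contact at 21 N, exactly at the predicted TCP. I'll withdraw straight back, then up and away.

Call:
step_arm --pt "-0.003 0 0 0 0.42" --pt "-0.006 0 0 0 0.42" --pt "-0.02 0 0 0 0.42" --pt "-0.03 0 0 0 0.42" --pt "0 0 -0.05 0 0.42" --pt "0 0 -0.06 0 0.42" --pt "-0.06 0 -0.02 0 0.42" --pt "-0.06 0 0 0 0.42"

```text
time: 24.72
ee_pos: [0.6746, -0.2064, 0.1443]
eef_rot: [179.2, -0.7, 96.6]
contact_force: [1.5, 0.1, 0.2]
opening: 0.0358
```

Call:
step_arm --pt "-0.06 0 0 0 0.42" --pt "-0.06 -0.02 0 0 0.42" --pt "0 -0.03 0 0 0.42" --pt "0 0 0 0 0.42"

```text
time: 25.22
ee_pos: [0.6369, -0.3408, 0.1394]
eef_rot: [179.2, -0.8, 96.3]
contact_force: [0.7, 0.2, -0.3]
opening: 0.0355
```

```bash
python3 go.py -51 -188 10; python3 - <<'E'
from go import *
c=cap('top','top13');cap('side','side13')
W=cloud(c)
for nm,roi,zl,zh in [('weight',(290,130,345,210),.026,.036),('jar',(445,125,490,165),.035,.06),('glue',(325,85,365,125),.05,.13),('tape',(385,280,440,335),.012,.03)]:
    P=rect(W,roi,zl,zh);L=loc(P[:,:2],SP)*1000
    if nm=='weight': L=L[(L[:,0]<-12)&(L[:,1]<-129)]
    if len(L):print(nm,len(L),cv2.minEnclosingCircle(L.astype(np.float32)),L.min(0),L.max(0))
E
python3 chk.py top13
python3 -c "
from h import *
c=load('side13');cv2.imwrite('pics/s13crop.png',cv2.resize(c['pixels'][170:280,170:310,::-1],None,fx=5,fy=5,interpolation=cv2.INTER_CUBIC))"
```

```text
t 25.23 tool(stop) [-107.9 -500.7  139.4] yaw rel 89.77 F [ 0.7  0.2 -0.3]
total tool shift mm [313.   55.7 129.4]
weight 438 ((-63.22779846191406, -150.584228515625), 38.55546951293945) [ -95.58202593 -183.89806534] [ -26.04814074 -129.61469982]
jar 368 ((-28.07394027709961, -491.70111083984375), 22.79768180847168) [ -49.04207838 -513.54127421] [  -6.08201896 -469.03300209]
glue 370 ((70.00070190429688, -243.10592651367188), 20.67139434814453) [  49.55960956 -262.97821233] [  90.08812138 -226.41592376]
tape 350 ((-350.75927734375, -342.3656311035156), 42.22504806518555) [-389.88029864 -377.59816988] [-308.77736932 -300.47111374]
box size (98.28089904785156, 167.81512451171875) angle rel 0.28780050277710245 centre stop [[-47.27774956 -83.5118963 ]]
-125 -96.2 2.1 | -105 -95.5 0.3 | -85 -95.9 0.1 | -65 -95.6 0.1 | -45 -96.5 1.4 | -25 -95.4 0.9 | -5 -95.1 -0.0 | 
-88 -130.3 -0.8 | -72 -130.1 0.3 | -56 -167.4 -0.6 | -40 -163.9 0.2 | -24 -129.9 -0.3 | -8 -129.3 0.6 |
```

View pics/top13.png

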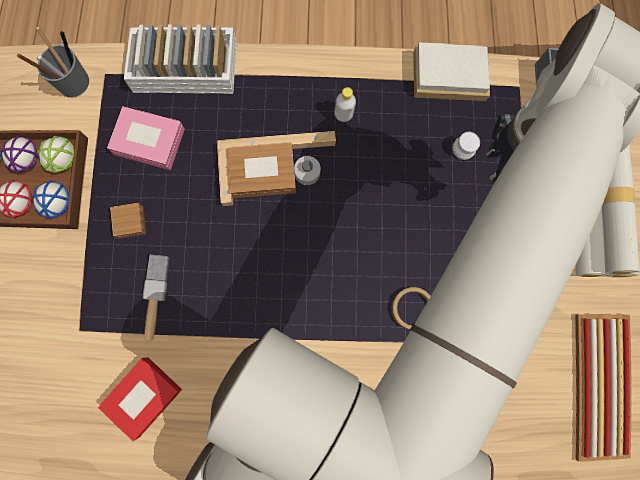

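View pics/s13crop.png

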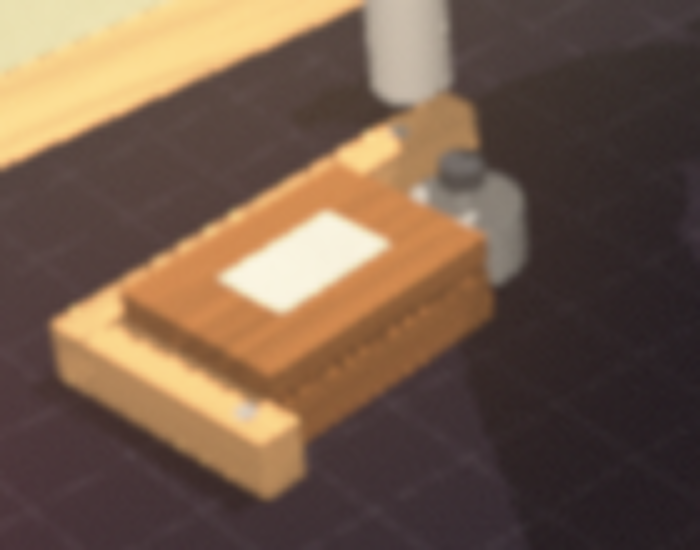

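View pics/top13crop.png

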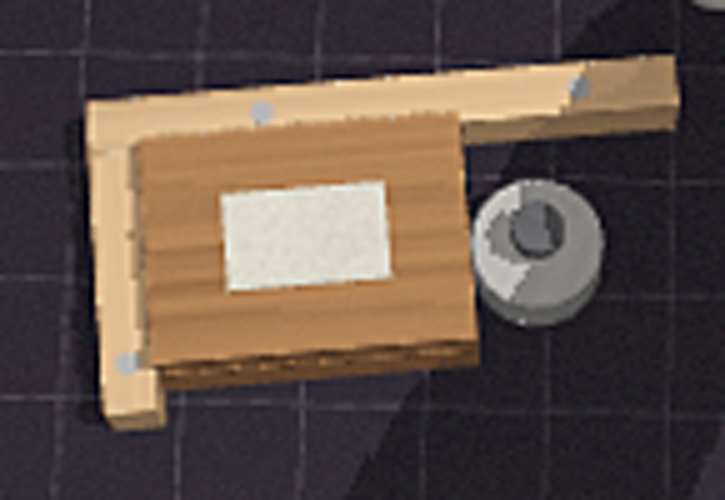

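The top view shows the weight at (307,170) touching the box's free end, with its far edge at y = -183.9 mm (centre ≈ -157, x ≈ -53). The box is still in the corner. The jar, glue and tape are within 1–2 mm of where they started, and the gripper is clear of everything. I'll hand it in.

```bash
python3 -c "
from station import ctrl
print(ctrl.hand_in()); s=ctrl.state();print(s['time'],s['contact_force'])"
```

```text
the job is handed in; nothing more can be done
None
the job is handed in; nothing more can be done
```

The gift box is home in the corner stop and the steel weight stands against its free end. I handed the job in at about 25 s of the 64 s allowed.

**What I did:** I pushed the box with the open jaws, first flush to the long fence and then along it to the short fence, and gave it one confirming nudge into the long fence. I then pushed the weight in the fork of the fingers to the box's free end and finished straight along the fence. Nothing was gripped or lifted.

**Last checks:**
- **Box:** before the weight went in, depth put its centre at about (-47, -65) mm in the stop's frame with under 0.1° of tilt, against a target of (-47.5, -65). Its edges read the same after the weight push. Any remaining gap to the fences is within the roughly 1–2 mm measuring error.
- **Weight:** its centre is at y ≈ -157 mm as required, x ≈ -53 mm. That is about 5 mm off the middle of the box end.
- **Force:** the highest wrist force I read was about 42 N, when the box met the long fence.
- **Other things on the mat:** the jar, glue and tape measured within 2 mm of where they began. The tape was partly hidden by the arm. The small box and brush looked unmoved in the picture. The pliers were hidden behind the arm in the last top view; they looked in place earlier, and the arm did not work near them.

**Checks that failed:** two automatic fits on the last picture mixed box and weight points: the weight's circle fit, and the box's overall size, angle and centre. I used the edge readings for both instead.

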